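# Tip the tube offcuts through the sprung slot of the offcut box

## Robot

A 6-joint arm with a two-finger parallel gripper is mounted at the origin on a cart in front of the work surface, level with it; the furniture and walls round the work are solid. World frame = base frame: x ahead of the robot, y to its left, z up, the work surface at z = 0. Lengths are in mm, angles in rad, forces in N, time in s.
With the tool pointing down it reaches from about 300 to 775 mm from the base axis. Payload 14.6 kg.
Tool frame: the origin (TCP) lies midway between the tips of the shut fingers; the grasp point (between the pads) lies 19 mm behind it (manip.grip_point_offset is the distance from the TCP to the grasp point, in mm); x points along the fingers, z is the direction in which the jaws open and shut, and the axes are right-handed (so a half turn about x gives the same grasp; the last joint's range is limited). The gripper opens to 94 mm and grips with 3 to 60 N. Pads are 16 mm wide; open, the fingers measure 119 mm over their backs; the gripper's body (75 mm by 177 mm) begins 78 mm behind the grasp point.
Start: joints at [1.215, 0.3, 1.521, -0, 1.321, -0.067], TCP at [156.639, 527.213, 205.446] pointing down, gripper open.
Joint ranges: [-3.03, 3.03], [-0.79, 2.21], [0.23, 2.52], [-1.04, 4.18], [0, 3.07], [-2.55, 2.55]. Speed limits (rad/s): [2.22, 2.22, 2.57, 3.14, 3.14, 3.14].

## Interface

Orientations are given as [roll, pitch, yaw] about the fixed x, y, z axes, in that order (R = Rz(yaw) Ry(pitch) Rx(roll)).
In Python, from cell import manip, camera, calibration, order gives the robot as it stands.
- The arm moves only by the tool jog_arm, never from a script. Its arguments are lists of equal length, an entry for each row: "turn": the turn, a rotation vector about the tool's x, y, z in degrees, a list of three; "dp": the shift along the tool's x, y, z in cm, a list of three; "gripper": the closure, from 0 (fully open) to 1 (shut). In form: {"turn": [[ax, ay, az], ...], "dp": [[tx, ty, tz], ...], "gripper": [gripper, ...]}. A call has 1 to 8 rows; each row shifts and turns the pose as measured when the row begins, along the tool's axes as they then stand; what a row does not reach is not made up. A row lasts 1/8 s, in which the tool goes at most 62.5 mm and 10.7 degrees, less where a joint would pass 70% of its speed; a pose out of reach is approached as far as the arm can. A call is refused whole if a number of a shift passes 6.25 or a number of a turn 10.7, either way. A call with a gripper value outside its range is refused whole. The fingers move at their own pace and stop on an object; "grip_force" is the grip in N (left out, the last holds). Time passes only in rows, so rows that do not move let the fingers close. It gives the time, the measured TCP pose, the force and the opening at its end, in the units of the state.
- manip.read_state(): the state, without advancing time (a new reading comes with each control period).
- camera(name): name is "scene" or "top" or "wrist"; returns (picture, depth): 384x512x3 uint8, red, green, blue; 384x512 float32, mm along the optical axis (not along the pixel's ray), 0 where there is no reading.
- calibration(name): a dict with "K" (3x3 intrinsics, pixels), "world_from_camera" (4x4, takes a point from camera to world coordinates). Camera axes: x right, y down, z forward; pixel columns grow to the right and rows downward; lengths in mm; the calibration is good to about 2 mm. A picture is of the moment at which its call begins: read the wrist's pose just before it. calibration takes no time and is no camera call; for the wrist camera it gives the pose at the moment of the call.
- order.sign_off(): hands the job in, once; it reports no verdict.
The state is a dict: "clock": time; "joints": joint angles; "qd": joint speeds; "effort": joint torques, N m; "eef_pos": TCP position; "eef_rot": TCP orientation; "wrist_force": force on the tool from outside, world axes, zero at the start; "moment": the same for the moment, N m; "finger_gap": finger opening in mm.
Only numpy, scipy, OpenCV 4.12 (cv2) and the standard library are available. Lean on these libraries where they do the work, as an engineer would, in place of code of your own. Each camera call takes 0.05 s, during which the arm holds its last target.

## Task

Empty the two loose tube offcuts from the carrying tray into the slotted offcut box without the gripper touching them, for their ends are sharp: turn the tray so that they line up with the slot, press the box's sprung bar part-way down with the foot under the tray's lip (never right down to its stop) so that the flap opens, and tip them in. Then let the bar come up again, set the tray back down upright on the table beside the box, let go, and leave the other loose things where they are.

Things in the scene. Friction and masses are not known exactly. Their poses are not given: they have to be found in the camera images.
- tray: Grey sheet-metal carrying tray with a wooden bar handle, 92 (x) x 168 (y) mm, 0.3 kg. Origin: underside below the handle, z up. Its -x side is the spout: the flat floor (4 mm thick, x = -4 to +34 mm) ends in a ramp rising about 18 degrees to the lip. Back wall x = +36, end walls y = +-82, 34 mm high. The offcuts roll out once it is tipped (spout down) 20 to 30 degrees; 37 to 45 empties it
- tray_grip (a point): Centre of the tray's wooden handle bar, 90 mm above the underside on the tray's z axis; the bar runs along the tray's y, 16 mm thick (x), 28 mm tall, 160 mm long, free on both sides; axes as the tray's
- tray_lip (a point): Middle of the tray's pouring lip, at x = -54, y = 0, z = 20 mm in the tray's frame; the lip is straight and runs the full width along y; axes as the tray's
- tray_foot (a point): Middle of the lower edge of the foot plate under the lip (4 mm thick, full width along y), at x = -50, y = 0, z = 0 in the tray's frame; axes as the tray's
- offcut_a: Aluminium tube offcut, 130 mm long, 16 mm diameter, about 60 g, lying in the tray along its y. Origin: its centre; y is its long axis
- offcut_b: The second offcut, the same as offcut_a and lying beside it in the tray
- slot_box: Offcut box fixed to the table: dark steel tub, 114 (x) x 206 (y) x 75 mm, walls 3 mm, under a grey head of 128 x 218 mm. Origin: middle of the tub's underside, z up. The head is height-set by clamp knobs: its flat top lies anywhere from 80 to 130 mm above the origin, differs every time and is not reported, so feel or look for it. The tray belongs on the +x side, its axes parallel to the box's
- box_slot (a point): Middle of the slot (x = -4 mm in the box's frame), given for the lowest head setting; really 0 to 50 mm higher. The slot runs along the box's y, 170 mm long, 40 mm wide. Behind it, 23 mm to -x, a fence 44 mm high above the head's top; at its ends cheeks 40 mm high, 94 mm from the middle. A flap closes the slot and holds the offcuts' weight until the bar is pressed
- box_bar (a point): Middle of the top of the sprung bar, where the tray's foot edge belongs (x = +32 mm in the box's frame), given for the lowest head setting (z = 108 mm); really 0 to 50 mm higher. With the bar up it lies 28 mm above the head's top. The bar runs along y, 26 mm wide (x), 150 mm long, with a ridge 4 mm high and 3 mm wide along its edge towards the slot
- press_bar (a joint): How far the sprung bar of the box is pressed down, m: 0 = up, 0.022 = on its stop. It pushes back with 6.6 N at first and 200 N/m more (about 9 N at 0.012). The flap in the slot swings down with it: 80 rad per m, enough room for the offcuts from about 0.011, hanging straight down at about 0.019; beyond 0.0205 counts as on the stop
- tape_measure: Bystander: tape measure standing on its base, 39 x 80 x 62 mm, origin under its middle
- mug: Bystander: white mug, 92 x 127 x 95 mm, origin under its middle
- sand_block: Bystander: grey sanding block, 62 x 120 x 48 mm, origin under its middle
- oak_block: Bystander: wooden block, 36 x 160 x 66 mm, origin under its middle
Things that resemble listed ones, but are neither listed nor needed, are in the scene too. What is shaped like the tray but turquoise is not meant. What is shaped like the offcut_a but blue is not meant.

How it is judged:
By the outcome, as a careful person would: the job done as asked, in the order asked, and still so for the second after the job is handed in, with the robot touching nothing.
It also fails if it takes over 61 s, if anything falls off the work surface, if the arm or the gripper's body presses on something with over 40 N, if the wrist force passes 120 N, or if a joint passes its speed limit or range.

## Working session

There is one attempt and no reset: what is moved stays moved. The work goes in short steps, Python scripts to look and compute and a tool call to move; the robot and the scene stay as the last step left them, time stands still between calls to the robot, and variables do not carry over. Pictures are saved under pics/ and viewed, and the job is handed in when it is done.

Besides the shell and the picture viewer there is one more tool, called after "Call:" by a JSON object that holds its "name" and its "arguments", one argument or row to a line. jog_arm: Moves the arm, as the interface text tells. Its arguments: {"type":"object","properties":{"turn":{"type":"array","items":{"type":"array","items":{"type":"number"}}},"dp":{"type":"array","items":{"type":"array","items":{"type":"number"}}},"gripper":{"type":"array","items":{"type":"number"}},"grip_force":{"type":"number"}},"required":["turn","dp","gripper"]}

```bash
ls; mkdir -p pics; python3 - <<'E'
from cell import manip,camera,calibration
import cv2,numpy as np
print(manip.read_state())
for n in("scene","top","wrist"):
    p,d=camera(n);cv2.imwrite(f"pics/{n}0.png",p[:,:,::-1]);np.save(f"pics/{n}0.npy",d)
    c=calibration(n);print(n,c["K"].tolist(),np.round(c["world_from_camera"],3).tolist())
E
```

```text
pics
{'clock': 0.0, 'joints': array([ 1.21542613e+00,  3.00458467e-01,  1.52161267e+00, -2.47267953e-05,
        1.32067278e+00, -6.66131684e-02]), 'qd': array([-5.79346747e-04,  1.06272317e-03, -3.23057039e-04,  7.30951442e-05,
        5.34564787e-04, -1.67634808e-05]), 'effort': array([-4.76944206e-04, -5.31806731e+01, -3.52735698e+01,  7.07880151e-02,
        2.44071818e-02, -8.89574630e-05]), 'eef_pos': array([156.54057891, 526.97139604, 204.87989051]), 'eef_rot': array([ 3.09577997,  1.56964481, -1.9053599 ]), 'wrist_force': array([0.75874512, 0.87094946, 0.47061174]), 'moment': array([ 0.02733295,  0.01579787, -0.00734468]), 'finger_gap': 93.56120533076174}
scene [[360.0645181977046, 0.0, 250.0573603377707], [0.0, 360.0645181977046, 194.03751478927947], [0.0, 0.0, 1.0]] [[0.889, -0.341, 0.304, 325.866], [-0.457, -0.689, 0.563, -785.846], [0.017, -0.64, -0.768, 812.12], [0.0, 0.0, 0.0, 1.0]]
top [[398.912690444259, 0.0, 253.95039653543472], [0.0, 398.912690444259, 192.05686425335483], [0.0, 0.0, 1.0]] [[-0.002, -0.983, 0.182, 413.278], [-1.0, 0.001, -0.002, -259.017], [0.002, -0.182, -0.983, 1199.621], [0.0, 0.0, 0.0, 1.0]]
wrist [[292.87090453989254, 0.0, 251.695330696714], [0.0, 292.87090453989254, 192.52130423794407], [0.0, 0.0, 1.0]] [[0.284, 0.932, 0.224, 91.386], [0.959, -0.276, -0.067, 545.277], [-0.0, 0.234, -0.972, 383.094], [0.0, 0.0, 0.0, 1.0]]
```

View pics/scene0.png

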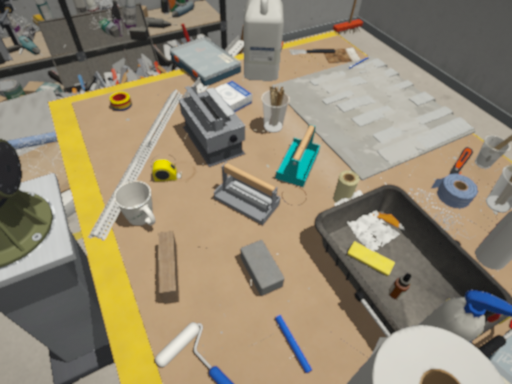

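View pics/top0.png

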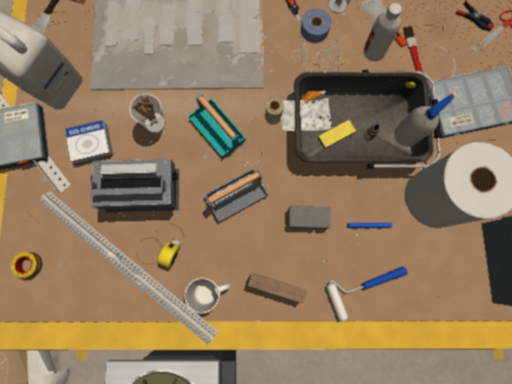

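View pics/wrist0.png

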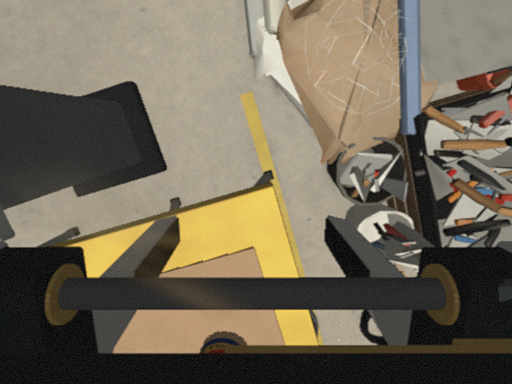

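The scene shows the grey tray with the wooden handle at top-view (236,195), and the turquoise lookalike at (217,125). The slotted box is at (135,185), and the blue rod at (370,225) is the offcut lookalike. I'll enlarge and back-project.

```bash
cat > h.py <<'E'
import numpy as np,cv2
def pts(n,d,c):
    K=np.array(c["K"]);T=np.array(c["world_from_camera"])
    v,u=np.mgrid[0:384,0:512]
    P=np.stack([(u-K[0,2])/K[0,0]*d,(v-K[1,2])/K[1,1]*d,d],-1)
    return P@T[:3,:3].T+T[:3,3]
def proj(c,p):
    K=np.array(c["K"]);T=np.array(c["world_from_camera"])
    q=(np.asarray(p)-T[:3,3])@T[:3,:3]
    return (K[0,0]*q[...,0]/q[...,2]+K[0,2],K[1,1]*q[...,1]/q[...,2]+K[1,2])
E
python3 - <<'E'
import numpy as np,cv2
from cell import calibration
from h import *
t=cv2.imread("pics/top0.png")[140:240,70:290];cv2.imwrite("pics/t_c.png",cv2.resize(t,None,fx=3.6,fy=3.6,interpolation=cv2.INTER_CUBIC))
t=cv2.imread("pics/scene0.png")[70:230,170:330];cv2.imwrite("pics/s_c.png",cv2.resize(t,None,fx=3.7,fy=3.7,interpolation=cv2.INTER_CUBIC))
for n in("top","scene"):
    d=np.load(f"pics/{n}0.npy");P=pts(n,d,calibration(n));np.save(f"pics/P_{n}.npy",P)
P=np.load("pics/P_top.npy")
np.set_printoptions(linewidth=250,suppress=True)
print("z top rows150-226 box"); 
for r in range(152,216,3): print(r,np.round(P[r,84:190:5,2]).astype(int))
print("tray")
for r in range(166,224,3): print(r,np.round(P[r,200:272:4,2]).astype(int))
for uv in [(92,161),(178,161),(136,180),(236,195)]: print(uv,P[uv[1],uv[0]].round(1))
E
```

```text
z top rows150-226 box
152 [41 41 43 40 43 29 -5 -3  1 -6 -3 -1 -1  0  0 -1  4 -6 -1 -2 -4  0]
155 [42 46 41 38 26 10 -2 -2  4  1  1 -1 -3 -3 -1 -2  1 -1 -2 -1  0  0]
158 [37 29 19 10  0  1 -3 -1  1 -2  2  0 -2 -6  1 -1 -3  0  0 -2  2 -4]
161 [ 12  -1  -3 120 117 119 116 121 119 120 116 117 119 122 116 118 120 120  -5   2   1   3]
164 [  3  -2 120 116 118 117 120 116 119 117 146 147 148 144 147 115 118 118  -5   3   1   2]
167 [  2   1 118 118 149 146 147 147 147 149 149 143 143 145 144 119 119 118  -3   1   0   0]
170 [  3  -1 119 116 146 147 149 147 150 148 146 144 141 146 144 121 121 117  25   3   4   5]
173 [  3   1 121 117 152 151 147 147 149 152 145 145 144 115 118 120 119 118  97   2  -3  -3]
176 [  0  -2 119 117 118 118 118 120 122 116 119 115 119 120 116 113 120 112 100   1  -1   1]
179 [   1   -5 1200  118  107  113  110  109  111  111  109  114  113  111  114  109  116  116   97    0    1   -1]
182 [  0   2 115 118 112 111 112 115 111 113 110 110 111 113 111 110 130 118  29   1  -2   2]
185 [  2   2 138 122 115 110 114 113 114 112 112 114 113 112 113 112 127 118  23  -3   0
[... 1726 characters left out ...]
99 [  2   4 100 107 103  86  21  15   7  10  12  11  14  14  14  -1  -1  -4]
202 [  0  -2 100  98  23  16   5   6   9   9  15  17  16  19  -1  -2   1   2]
205 [-3  2 -4  7 14 10 10 10  9 15 14 16 23  1 -2 -1 -1 -1]
208 [ 2 -1 -3 33  4  7  9  9 13 13 19  0 -4  1  2 -1 -2  0]
211 [ 0  1 -2 -2 11  8 14 13 14 19  0  1 -3 -1 -3  5 -5 -1]
214 [-1  3  4  1 12 15 17 15 21  0  1  0  3  1 -1 -1 -5 -2]
217 [ 1  0 -1 -5 31 16 19  3 -1 -1 -6 -3 -1 -2 -2  0 -2  1]
220 [-1  0 -3  1 -3 20 -1  5  1  0 -4  5 -1 -4  2 -2 -1 -2]
223 [ 1  1  0 -3  1  0 -1  0  1 -2 -2  0 -3 -4  3  1 -1 -1]
(92, 161) [733.2 238.5   3.3]
(178, 161) [734.2 -26.4  -1.3]
(136, 180) [649.3  66.7 112.5]
(236, 195) [ 625.8 -207.4    3.8]
```

View pics/t_c.png

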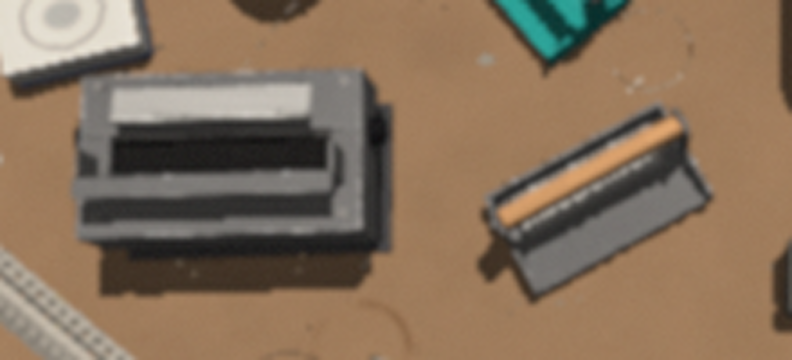

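View pics/s_c.png

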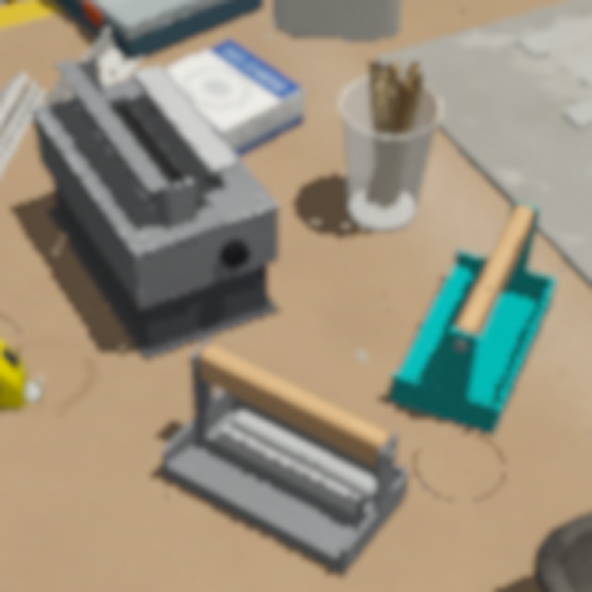

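```bash
python3 - <<'E'
import numpy as np,cv2
from scipy.spatial.transform import Rotation as R
np.set_printoptions(linewidth=200,suppress=True)
def rect(X):
    r=cv2.minAreaRect(X.astype(np.float32)[:,:2]);return np.round(r[0],1),np.round(r[1],1),round(r[2],1)
def inl(P,box,z):
    Q=P.reshape(-1,3);m=(Q[:,2]>z[0])&(Q[:,2]<z[1])&(Q[:,0]>box[0])&(Q[:,0]<box[1])&(Q[:,1]>box[2])&(Q[:,1]<box[3]);return Q[m]
for n in("top","scene"):
    P=np.load(f"pics/P_{n}.npy")
    print(n)
    for nm,b,z in[("handle",(560,720,-260,-80),(94,112)),("head",(560,760,-60,230),(113,124)),("bar",(640,760,-40,230),(139,154)),("fence",(580,660,-40,230),(155,170)),("cheek?",(560,760,-60,230),(125,138)),("cup",(760,950,-20,120),(30,200))]:
        X=inl(P,b,z)
        if len(X)<5: print(nm,len(X));continue
        # PCA
        c=X[:,:2].mean(0);u,s,v=np.linalg.svd(X[:,:2]-c);a=v[0]*np.sign(v[0,1])
        print(nm,len(X),"mean",X.mean(0).round(1),"zmed",np.median(X[:,2]).round(1),"yaw(y-axis)",np.degrees(np.arctan2(-a[0],a[1])).round(2),"rect",rect(X), "ext",np.percentile((X[:,:2]-c)@a,[1,99]).round(1),np.percentile((X[:,:2]-c)@[a[1],-a[0]],[2,98]).round(1), X[:,2].max().round())
from cell import manip
s=manip.read_state();M=R.from_euler("xyz",s["eef_rot"]).as_matrix();print(M.round(3))
E
```

```text
topTraceback (most recent call last):
  File "<stdin>", line 16, in <module>
  File "<stdin>", line 5, in rect
cv2.error: OpenCV(4.12.0) /io/opencv/modules/imgproc/src/convhull.cpp:143: error: (-215:Assertion failed) total >= 0 && (depth == CV_32F || depth == CV_32S) in function 'convexHull'
```

```bash
cat > m.py <<'E'
import numpy as np,cv2,sys
from scipy.spatial.transform import Rotation as R
np.set_printoptions(linewidth=200,suppress=True)
def rect(X):
    r=cv2.minAreaRect(np.ascontiguousarray(X[:,:2],dtype=np.float32));return np.round(r[0],1),np.round(r[1],1),round(r[2],1)
def inl(P,box,z):
    Q=P.reshape(-1,3);m=(Q[:,2]>z[0])&(Q[:,2]<z[1])&(Q[:,0]>box[0])&(Q[:,0]<box[1])&(Q[:,1]>box[2])&(Q[:,1]<box[3]);return Q[m]
def rep(nm,X):
        c=X[:,:2].mean(0);v=np.linalg.svd(X[:,:2]-c,full_matrices=False)[2];a=v[0]*np.sign(v[0,1])
        print(nm,len(X),"mean",X.mean(0).round(1),"zmed",np.median(X[:,2]).round(1),"yaw(y-axis)",np.degrees(np.arctan2(-a[0],a[1])).round(2),"rect",rect(X), "ext",np.percentile((X[:,:2]-c)@a,[1,99]).round(1),np.percentile((X[:,:2]-c)@[a[1],-a[0]],[2,98]).round(1), X[:,2].max().round())
E
python3 - <<'E'
from m import *
for n in("top","scene"):
    P=np.load(f"pics/P_{n}.npy")
    print(n)
    for nm,b,z in[("handle",(560,720,-260,-80),(94,112)),("head",(560,760,-60,230),(113,124)),("bar",(640,760,-40,230),(139,154)),("fence",(580,660,-40,230),(155,170)),("cheek?",(560,760,-60,230),(125,138)),("cup",(760,950,-20,120),(30,200))]:
        X=inl(P,b,z)
        if len(X)<5: print(nm,len(X));continue
        rep(nm,X)
from cell import manip
s=manip.read_state();M=R.from_euler("xyz",s["eef_rot"]).as_matrix();print(M.round(3))
E
```

```text
top
handle 323 mean [ 624.5 -194.4  102.8] zmed 103.1 yaw(y-axis) 29.15 rect (array([ 624. , -195.9]), array([ 23.1, 153.1]), 27.6) ext [-74.5  72.7] [-7.3  8.7] 111.0
head 2046 mean [636.1  75.1 117.7] zmed 117.7 yaw(y-axis) 3.04 rect (array([641.6,  80.4]), array([128.9, 219. ]), 1.5) ext [-103.4  111.6] [-57.4  68.2] 124.0
bar 527 mean [672.9  81.4 146.3] zmed 146.3 yaw(y-axis) 1.62 rect (array([671.3,  69.9]), array([173.8,  43.1]), 84.2) ext [-74.3  72.8] [-12.5  12.8] 153.0
fence 459 mean [608.9  80.2 161.8] zmed 161.9 yaw(y-axis) 1.44 rect (array([618.5,  80.1]), array([ 38.7, 192.1]), 2.4) ext [-95.7  94.1] [-8.6 19.7] 168.0
cheek? 22 mean [624.   86.5 130.3] zmed 129.0 yaw(y-axis) -0.14 rect (array([611. ,  77.5]), array([ 53.9, 191.5]), 1.2) ext [-104.3   87.1] [-29.9  14.3] 137.0
cup 885 mean [856.9  51.6  98.4] zmed 104.0 yaw(y-axis) -48.23 rect (array([857.9,  52.1]), array([91.4, 90.4]), 1.1) ext [-44.   44.5] [-39.3  41.1] 155.0
scene
handle 297 mean [ 625.6 -198.4  100.1] zmed 100.6 yaw(y-axis) 29.47 rect (array([ 625.8, -199.3]), array([ 24.2, 144. ]), 27.4) ext [-69
[... 185 characters left out ...]
0
bar 279 mean [674.5  68.3 143.5] zmed 143.4 yaw(y-axis) -0.76 rect (array([674.4,  64.2]), array([178.4,  46.8]), 83.4) ext [-88.1  80.8] [-28.3  15.9] 151.0
fence 224 mean [611.5  67.2 158.8] zmed 158.9 yaw(y-axis) 2.33 rect (array([620.7,  75. ]), array([ 35.8, 194.9]), 1.9) ext [-88.7 101.5] [-8.2 13. ] 162.0
cheek? 83 mean [624.   42.4 130.6] zmed 129.8 yaw(y-axis) 1.47 rect (array([628.1,  73.8]), array([ 27.9, 193.3]), 2.0) ext [-65.  127.8] [-8.7 18.2] 138.0
cup 838 mean [853.4  35.3  95.1] zmed 97.6 yaw(y-axis) -16.73 rect (array([859. ,  44.9]), array([89.4, 87.5]), 61.4) ext [-31.7  52.8] [-36.7  43.9] 152.0
[[-0.    -0.959  0.285]
 [-0.001  0.285  0.959]
 [-1.     0.    -0.001]]
```

Call:
{"name": "jog_arm", "arguments": {
  "turn": [
    [0,0,0],
    [0,0,0],
    [0,0,0],
    [0,0,0],
    [0,0,0],
    [0,0,0],
    [0,0,0],
    [0,0,0]
  ],
  "dp": [
    [-0.5,-4.3,-3.7],
    [-0.5,-4.3,-3.7],
    [-0.5,-4.3,-3.7],
    [-0.5,-4.3,-3.7],
    [-0.5,-4.3,-3.7],
    [-0.5,-4.3,-3.7],
    [-0.5,-4.3,-3.7],
    [-0.5,-4.3,-3.7]
  ],
  "gripper": [0,0,0,0,0,0,0,0],
  "grip_force": 60
}}

```text
clock: 1.15
eef_pos: [406.8, 135.4, 245.2]
eef_rot: [-3.089, 1.568, -1.8]
wrist_force: [0.9, 1.0, 0.3]
finger_gap: 94.1
```

```bash
cat > plan.py <<'E'
# plan.py: n rows towards target TCP pos + tool rotation matrix; print per-row turn & dp (cm)
import numpy as np
from scipy.spatial.transform import Rotation as R, Slerp
from cell import manip
def tool(yaw,tilt=0):  # tray yaw (deg), tilt spout-down (deg) -> tool rotation, tool z=tray x, y=tray y, x=-tray z
    T=R.from_euler("z",yaw,degrees=True)*R.from_euler("y",-tilt,degrees=True)
    m=T.as_matrix();return R.from_matrix(np.stack([-m[:,2],m[:,1],m[:,0]],1))
def plan(p,Rt,n,s=None):
    s=s or manip.read_state()
    p0=s["eef_pos"];R0=R.from_euler("xyz",s["eef_rot"])
    full=(R0.inv()*Rt).as_rotvec(degrees=True)
    print("pos",p0.round(1),"F",s["wrist_force"].round(1),"turn tot",full.round(2),"dist",np.linalg.norm(p-p0).round(1))
    for i in range(n):
        Ri=R0*R.from_rotvec(full*i/n,degrees=True)
        print((full/n).round(2).tolist(),(Ri.inv().apply((p-p0)/n)/10).round(2).tolist())
def tcp_from_grip(g,Rt,off=19): return np.asarray(g)+Rt.apply([off,0,0])
E
python3 - <<'E'
from plan import *
plan(np.array([610,-200,250.]),tool(29.2),8)
E
```

```text
pos [406.8 135.4 245.2] F [0.9 1.  0.3] turn tot [44.61 -0.16  0.07] dist 392.2
[5.58, -0.02, 0.01] [-0.05, -3.61, -3.32]
[5.58, -0.02, 0.01] [-0.05, -3.91, -2.95]
[5.58, -0.02, 0.01] [-0.05, -4.18, -2.56]
[5.58, -0.02, 0.01] [-0.05, -4.41, -2.14]
[5.58, -0.02, 0.01] [-0.06, -4.6, -1.7]
[5.58, -0.02, 0.01] [-0.06, -4.74, -1.25]
[5.58, -0.02, 0.01] [-0.06, -4.84, -0.78]
[5.58, -0.02, 0.01] [-0.06, -4.89, -0.31]
```

Call:
{"name": "jog_arm", "arguments": {
  "turn": [
    [5.6,0,0],
    [5.6,0,0],
    [5.6,0,0],
    [5.6,0,0],
    [5.6,0,0],
    [5.6,0,0],
    [5.6,0,0],
    [5.6,0,0]
  ],
  "dp": [
    [0,-3.6,-3.3],
    [0,-3.9,-2.95],
    [0,-4.2,-2.55],
    [0,-4.4,-2.15],
    [0,-4.6,-1.7],
    [0,-4.75,-1.25],
    [0,-4.85,-0.8],
    [0,-4.9,-0.3]
  ],
  "gripper": [0,0,0,0,0,0,0,0]
}}

```text
clock: 2.15
eef_pos: [610.4, -215.9, 245.3]
eef_rot: [-2.608, 1.569, -2.128]
wrist_force: [0.2, 0.1, 0.3]
finger_gap: 93.9
```

```bash
python3 - <<'E'
from plan import *
from m import *; from h import *
from cell import camera,calibration
s=manip.read_state();print(s["eef_pos"].round(1),s["joints"].round(2))
c=calibration("wrist");p,d=camera("wrist");cv2.imwrite("pics/w1.png",p[:,:,::-1])
P=pts("w",d,c);np.save("pics/P_w1.npy",P)
X=inl(P,(560,720,-280,-80),(90,115))
if len(X)>9: rep("handle",X)
plan(np.array([624,-195.5,250.]),tool(29.2),2)
E
```

```text
[ 610.4 -215.9  245.3] [-0.4   0.5   1.15 -0.    1.49 -0.87]
handle 2170 mean [ 628.8 -200.3  101.7] zmed 102.2 yaw(y-axis) 29.44 rect (array([ 631. , -203.7]), array([ 23.4, 169. ]), 29.2) ext [-86.9  77.9] [-7.7  8.2] 105.0
pos [ 611.4 -220.5  243.7] F [ 2.6 -4.7  0.9] turn tot [-2.2  -0.19  0.05] dist 28.7
[-1.1, -0.1, 0.03] [-0.32, 0.83, 1.13]
[-1.1, -0.1, 0.03] [-0.32, 0.81, 1.14]
```

View pics/w1.png

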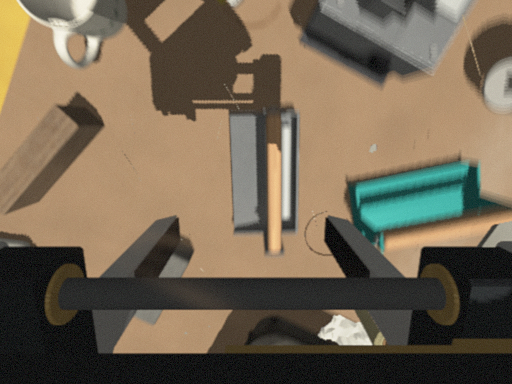

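Call:
{"name": "jog_arm", "arguments": {
  "turn": [
    [-1.1,0,0],
    [-1.1,0,0],
    [0,0,0]
  ],
  "dp": [
    [0,0,1.0],
    [0,0,1.0],
    [0,0,0]
  ],
  "gripper": [0,0,0]
}}

```text
clock: 2.58
eef_pos: [630.2, -209.6, 242.7]
eef_rot: [2.962, 1.566, -2.807]
wrist_force: [0.0, 0.3, -0.3]
finger_gap: 93.8
```

```bash
python3 - <<'E'
from plan import *
from m import *; from h import *
from cell import camera,calibration
s=manip.read_state();print(s["eef_pos"].round(1),s["qd"].round(3))
c=calibration("wrist");p,d=camera("wrist");cv2.imwrite("pics/w2.png",p[:,:,::-1])
P=pts("w",d,c);np.save("pics/P_w2.npy",P)
for nm,b,z in(("handle",(560,720,-290,-80),(94,112)),("head",(560,760,-60,230),(113,124)),("bar",(640,760,-40,230),(139,154)),("fence",(580,660,-40,230),(155,170))):
    X=inl(P,b,z)
    if len(X)>9: rep(nm,X)
v,u=np.mgrid[0:384,0:512]
print(proj(c,np.array([624.5,-195,104])))
plan(np.array([626,-197,200.]),tool(29.3),2)
cv2.imwrite("pics/w2c.png",cv2.resize(p[80:280,200:330,::-1],None,fx=3,fy=3))
E
```

```text
[ 630.2 -209.6  242.7] [ 0.003 -0.01   0.011 -0.002 -0.    -0.001]
handle 2128 mean [ 629.4 -200.4  102. ] zmed 102.3 yaw(y-axis) 29.16 rect (array([ 631.6, -205.1]), array([ 23.2, 166.9]), 29.0) ext [-87.   77.8] [-7.5  7.8] 106.0
head 4667 mean [667.5 -10.7 117. ] zmed 117.0 yaw(y-axis) -70.48 rect (array([658.7, -22.7]), array([142. ,  58.5]), 28.3) ext [-76.3  49.1] [-23.8  25.5] 124.0
bar 273 mean [675.8   3.4 144.8] zmed 144.9 yaw(y-axis) -59.92 rect (array([665. ,  -2.1]), array([58.1,  8.9]), 25.5) ext [-41.1  16.3] [-3.6  4.7] 153.0
(np.float64(255.043123341035), np.float64(170.56945105008805))
pos [ 629.9 -209.8  242.8] F [-0.5 -0.3 -0.2] turn tot [ 0.14 -0.25 -0.04] dist 44.8
[0.07, -0.12, -0.02] [2.14, 0.65, 0.15]
[0.07, -0.12, -0.02] [2.14, 0.65, 0.15]
```

View pics/w2c.png

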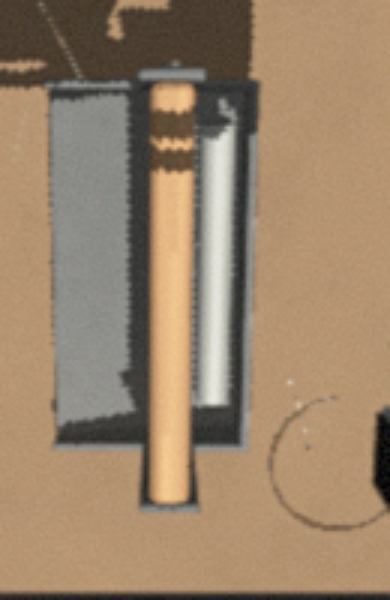

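Grey tray confirmed by the crop: wooden bar at crop (170,300), grey spout floor on its left, bright offcut on its right. The turquoise one lies outside the crop. The handle yaw of 29° agrees in all three views, with its top at about 104 mm.

Call:
{"name": "jog_arm", "arguments": {
  "turn": [
    [0,0,0],
    [0,0,0],
    [0,0,0],
    [0,0,0],
    [0,0,0],
    [0,0,0]
  ],
  "dp": [
    [3.5,0.5,0.15],
    [3.5,0.4,0.15],
    [3.5,0,0],
    [3.0,0,0],
    [2.3,0,0],
    [1.1,0,0]
  ],
  "gripper": [0,0,0,0,0,0]
}}

```text
clock: 3.38
eef_pos: [627.8, -196.8, 73.6]
eef_rot: [-1.571, 1.566, -1.051]
wrist_force: [0.2, 0.4, -0.0]
finger_gap: 94.1
```

```bash
python3 - <<'E'
from plan import *
plan(np.array([628,-200.5,73.]),tool(29.3),1)
E
```

```text
pos [ 627.8 -196.8   73.6] F [ 0.2  0.4 -0. ] turn tot [0.49 0.   0.26] dist 3.7
[0.49, 0.0, 0.26] [0.06, -0.33, -0.17]
```

Close on the bar.

Call:
{"name": "jog_arm", "arguments": {
  "turn": [
    [0.4,0,0],
    [0,0,0],
    [0,0,0],
    [0,0,0],
    [0,0,0],
    [0,0,0]
  ],
  "dp": [
    [0,-0.3,-0.15],
    [0,0,0],
    [0,0,0],
    [0,0,0],
    [0,0,0],
    [0,0,0]
  ],
  "gripper": [0,1,1,1,1,1],
  "grip_force": 60
}}

```text
clock: 4.12
eef_pos: [629.1, -200.4, 77.0]
eef_rot: [-1.234, 1.563, -0.721]
wrist_force: [-0.7, 1.4, -0.2]
finger_gap: 47.7
```

Call:
{"name": "jog_arm", "arguments": {
  "turn": [
    [0,0,0],
    [0,0,0],
    [0,0,0],
    [0,0,0],
    [0,0,0],
    [0,0,0]
  ],
  "dp": [
    [0.2,0,0],
    [0.1,0,0],
    [0,0,0],
    [0,0,0],
    [0,0,0],
    [0,0,0]
  ],
  "gripper": [1,1,1,1,1,1]
}}

```text
clock: 4.88
eef_pos: [629.2, -200.3, 73.6]
eef_rot: [-1.214, 1.563, -0.7]
wrist_force: [1.3, -0.6, -0.5]
finger_gap: 15.5
```

Call:
{"name": "jog_arm", "arguments": {
  "turn": [
    [0,0,0],
    [0,0,0],
    [0,0,0],
    [0,0,0],
    [0,0,0],
    [0,0,0],
    [0,0,0],
    [0,0,0]
  ],
  "dp": [
    [-0.8,0,0],
    [-2.0,0,0],
    [-3.0,0,0],
    [-3.5,0,0],
    [-3.5,0,0],
    [-3.0,0,0],
    [-2.0,0,0],
    [-1.0,0,0]
  ],
  "gripper": [1,1,1,1,1,1,1,1]
}}

```text
clock: 5.88
eef_pos: [626.5, -199.0, 275.0]
eef_rot: [-1.204, 1.562, -0.691]
wrist_force: [0.3, -0.0, -5.1]
finger_gap: 15.5
```

```bash
python3 - <<'E'
from plan import *
plan(np.array([726,80,270.]),tool(1.5),11)
E
```

```text
pos [ 626.5 -199.   275. ] F [ 0.3 -0.  -5.1] turn tot [27.88  0.3   0.43] dist 296.2
[2.53, 0.03, 0.04] [0.04, 1.77, 2.03]
[2.53, 0.03, 0.04] [0.04, 1.85, 1.95]
[2.53, 0.03, 0.04] [0.04, 1.94, 1.87]
[2.53, 0.03, 0.04] [0.04, 2.02, 1.78]
[2.53, 0.03, 0.04] [0.04, 2.1, 1.69]
[2.53, 0.03, 0.04] [0.04, 2.17, 1.6]
[2.53, 0.03, 0.04] [0.04, 2.24, 1.5]
[2.53, 0.03, 0.04] [0.04, 2.3, 1.4]
[2.53, 0.03, 0.04] [0.04, 2.36, 1.29]
[2.53, 0.03, 0.04] [0.04, 2.42, 1.19]
[2.53, 0.03, 0.04] [0.04, 2.47, 1.08]
```

Call:
{"name": "jog_arm", "arguments": {
  "turn": [
    [1.0,0,0],
    [2.5,0,0],
    [2.5,0,0],
    [2.5,0,0],
    [2.5,0,0],
    [2.5,0,0],
    [2.5,0,0],
    [2.5,0,0]
  ],
  "dp": [
    [0,0.9,1.0],
    [0,1.85,1.95],
    [0,1.95,1.85],
    [0,2.0,1.8],
    [0,2.1,1.7],
    [0,2.15,1.6],
    [0,2.25,1.5],
    [0,2.3,1.4]
  ],
  "gripper": [1,1,1,1,1,1,1,1]
}}

```text
clock: 6.88
eef_pos: [689.9, -3.3, 276.6]
eef_rot: [-1.108, 1.563, -0.932]
wrist_force: [1.3, -0.2, -3.7]
finger_gap: 15.5
```

```bash
python3 - <<'E'
from plan import *
plan(np.array([726,80,270.]),tool(1.5),4)
E
```

```text
pos [689.9  -3.3 276.6] F [ 1.3 -0.2 -3.7] turn tot [8.6  0.22 0.37] dist 91.1
[2.15, 0.06, 0.09] [0.16, 1.89, 1.25]
[2.15, 0.06, 0.09] [0.16, 1.94, 1.18]
[2.15, 0.06, 0.09] [0.16, 1.98, 1.11]
[2.15, 0.06, 0.09] [0.16, 2.02, 1.03]
```

Call:
{"name": "jog_arm", "arguments": {
  "turn": [
    [2.1,0,0.1],
    [2.1,0,0.1],
    [2.1,0,0.1],
    [2.1,0,0.1],
    [0,0,0],
    [0,0,0]
  ],
  "dp": [
    [0.1,1.9,1.5],
    [0.1,1.95,1.4],
    [0.1,2.0,1.3],
    [0.1,1.2,1.0],
    [0,0.5,0.4],
    [0,0,0]
  ],
  "gripper": [1,1,1,1,1,1]
}}

```text
clock: 7.62
eef_pos: [736.7, 82.6, 271.7]
eef_rot: [2.084, 1.57, 2.111]
wrist_force: [-0.6, -0.4, -3.4]
finger_gap: 15.7
```

```bash
python3 - <<'E'
from plan import *
from m import *; from h import *
from cell import camera,calibration
s=manip.read_state();print(s["eef_pos"].round(1),s["qd"].round(3),s["joints"].round(2))
for n in("top","scene"):
    c=calibration(n);p,d=camera(n);P=pts(n,d,c);np.save(f"pics/P_{n}3.npy",P);cv2.imwrite(f"pics/{n}3.png",p[:,:,::-1])
    if n=="top": cr=p[120:240,60:210]
    else: cr=p[20:180,150:320]
    cv2.imwrite(f"pics/{n}3c.png",cv2.resize(cr[:,:,::-1],None,fx=4 if n=="top" else 3.6,fy=4 if n=="top" else 3.6,interpolation=cv2.INTER_CUBIC))
plan(np.array([726,80,270.]),tool(1.5),1)
E
```

```text
[736.7  82.6 271.7] [-0.005 -0.004  0.008 -0.003  0.002 -0.002] [0.06 0.76 0.69 0.   1.69 0.03]
pos [736.6  82.1 272. ] F [-0.4 -0.  -3.5] turn tot [ 0.03 -0.02 -0.05] dist 10.9
[0.03, -0.02, -0.05] [0.2, -0.18, -1.06]
```

View pics/top3c.png

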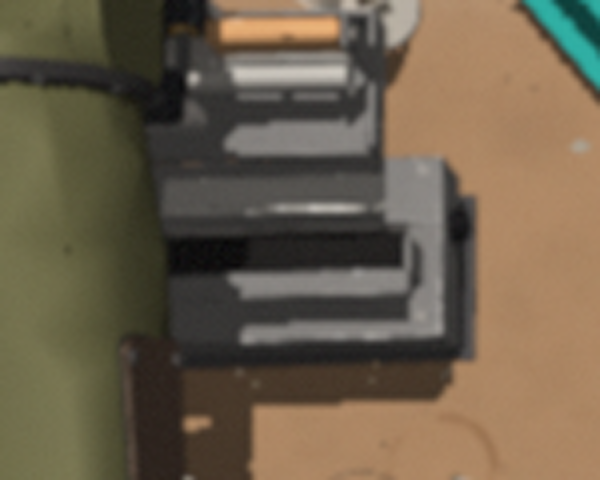

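View pics/scene3c.png

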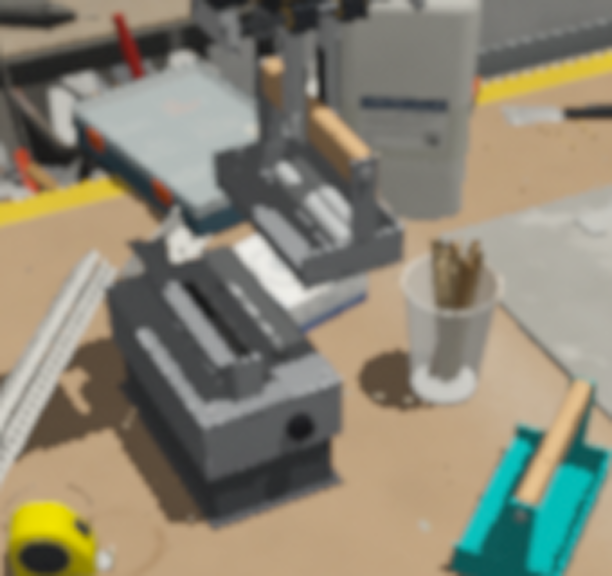

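```bash
python3 - <<'E'
from m import *
for n in("top","scene"):
    P=np.load(f"pics/P_{n}3.npy");P0=np.load(f"pics/P_{n}.npy")
    for nm,PP,b,z in(("head",P,(565,720,-60,230),(112,124)),("cheek",P0,(565,660,-60,230),(150,168)),("bar",P0,(658,690,-60,230),(140,152)),("trayall",P,(670,820,-60,230),(194,290)),("handle",P,(700,780,-60,230),(283,310))):
        X=inl(PP,b,z); 
        if len(X)<9: print(nm,len(X));continue
        y=X[:,1]-0;yy=X[:,1]-(X[:,0]-674)*np.tan(np.radians(1.5))*-1
        print(n,nm,len(X),"y lo",np.percentile(yy,[0.5,1,3]).round(1),"hi",np.percentile(yy,[97,99,99.5]).round(1),"x",np.percentile(X[:,0],[1,50,99]).round(1),"zmed",np.median(X[:,2]).round(1))
    # z profile across x at tray at y~0..40
    X=inl(P,(650,820,5,35),(180,320));o=np.argsort(X[:,0])
    for x in range(670,800,6):
        s=X[(X[:,0]>=x)&(X[:,0]<x+6)]
        if len(s): print(x,len(s),np.percentile(s[:,2],[5,50,95]).round(0),end="; ")
    print()
E
```

```text
top head 1857 y lo [-30.5 -29.9 -27. ] hi [159.5 169.2 171.5] x [578.  637.8 705.6] zmed 117.4
top cheek 473 y lo [-17.5 -17.2 -15.1] hi [171.9 173.4 173.7] x [598.2 608.8 635.9] zmed 161.7
top bar 519 y lo [ 6.9  7.4 10.2] hi [151.5 154.5 155.7] x [659. 673. 687.] zmed 146.2
top trayall 1540 y lo [-6.1 -5.4 -4.5] hi [127.7 136.3 137.9] x [680.9 719.  772.1] zmed 214.2
top handle 366 y lo [-6.9 -6.  -4.2] hi [81.3 85.  88.3] x [714.5 731.9 752.8] zmed 299.7
682 36 [203. 215. 220.]; 688 22 [211. 215. 218.]; 694 23 [211. 213. 215.]; 700 24 [208. 211. 214.]; 706 25 [207. 210. 212.]; 712 22 [204. 207. 210.]; 718 23 [203. 205. 208.]; 724 84 [203. 281. 300.]; 730 58 [201. 219. 303.]; 736 57 [202. 300. 303.]; 742 22 [200. 212. 218.]; 748 5 [213. 214. 215.]; 766 26 [202. 227. 234.]; 772 5 [229. 230. 231.]; 
scene head 1110 y lo [-36.7 -35.7 -33.5] hi [173.3 179.1 180.6] x [579.7 616.4 708.5] zmed 115.2
scene cheek 245 y lo [-23.4 -23.3 -21.4] hi [167.3 169.  169.8] x [601.9 612.  638.7] zmed 158.7
scene bar 264 y lo [0.5 0.9 3.5] hi [144.9 149.4 152. ] x [661.5 675.5 689.4] zmed 143.4
scene trayall 1678 y lo [-11.3 -11.   -9.9] hi [157.9 158.9 159.5] x [683.2 730.  774.4] zmed 214.0
scene handle 370 y lo [-11.  -10.8  -8.8] hi [154.7 156.9 157.2] x [716.6 731.9 757.3] zmed 296.8
682 24 [197. 206. 215.]; 688 13 [201. 213. 215.]; 694 7 [211. 212. 213.]; 700 5 [209. 209. 210.]; 706 4 [207. 208. 208.]; 712 5 [204. 205. 205.]; 718 2 [204. 204. 205.]; 724 8 [203. 289. 295.]; 730 61 [210. 285. 299.]; 736 24 [213. 298. 300.]; 742 5 [230. 298. 300.]; 766 4 [207. 215. 218.]; 772 29 [208. 223. 229.];
```

```bash
cat >> plan.py <<'E'
def tcp_for_foot(foot,yaw,tilt,h=73.6):
    Rt=tool(yaw,tilt); # tray coords->tool: tool x=-z, y=y, z=x ; foot->tcp in tray = (50,0,h)
    return np.asarray(foot,float)+Rt.apply([-h,0,50]),Rt
def foot_now(s=None,h=73.6):
    s=s or manip.read_state();Rc=R.from_euler("xyz",s["eef_rot"])
    f=s["eef_pos"]-Rc.apply([-h,0,50]);m=Rc.as_matrix()
    tilt=np.degrees(np.arctan2(-m[2,2]*1.0,-m[2,0]));yaw=np.degrees(np.arctan2(m[1,2],m[0,2]))
    print("foot",f.round(1),"tilt",tilt.round(2),"yaw",yaw.round(2),"F",s["wrist_force"].round(2),"M",s["moment"].round(2),"t",round(s["clock"],2),"gap",round(s["finger_gap"],1));return f,tilt
E
python3 - <<'E'
from plan import *
foot_now()
p,Rt=tcp_for_foot((673.5,83,165),1.5,12)
print(p);plan(p,Rt,6)
E
```

```text
foot [686.6  80.8 198.4] tilt 0.02 yaw 1.53 F [-0.35 -0.02 -3.48] M [-0.06  0.08  0.05] t 7.72 gap 15.7
[707.09356397  83.87967843 247.38724795]
pos [736.6  82.1 272. ] F [-0.4 -0.  -3.5] turn tot [  0.02 -12.02  -0.06] dist 38.4
[0.0, -2.0, -0.01] [0.41, 0.04, -0.49]
[0.0, -2.0, -0.01] [0.39, 0.04, -0.5]
[0.0, -2.0, -0.01] [0.37, 0.04, -0.52]
[0.0, -2.0, -0.01] [0.36, 0.04, -0.53]
[0.0, -2.0, -0.01] [0.34, 0.04, -0.54]
[0.0, -2.0, -0.01] [0.32, 0.04, -0.55]
```

Call:
{"name": "jog_arm", "arguments": {
  "turn": [
    [0,-2,0],
    [0,-2,0],
    [0,-2,0],
    [0,-2,0],
    [0,-2,0],
    [0,-2,0],
    [0,0,0]
  ],
  "dp": [
    [0.4,0.05,-0.5],
    [0.4,0.05,-0.5],
    [0.4,0.05,-0.5],
    [0.35,0,-0.5],
    [0.35,0,-0.55],
    [0.3,0,-0.55],
    [0,0,0]
  ],
  "gripper": [1,1,1,1,1,1,1]
}}

```text
clock: 8.6
eef_pos: [704.5, 77.8, 248.7]
eef_rot: [-0.001, 1.354, 0.023]
wrist_force: [0.3, 0.6, -2.3]
finger_gap: 15.9
```

```bash
sed -i 's/np.arctan2(-m\[2,2\]\*1.0,-m\[2,0\])/np.arctan2(m[2,2],-m[2,0])/' plan.py; python3 - <<'E'
from plan import *
foot_now()
p,Rt=tcp_for_foot((673.5,82.5,151),1.5,12)
plan(p,Rt,2)
E
```

```text
foot [671.5  77.  166.1] tilt 12.4 yaw 1.41 F [ 0.25  0.55 -2.29] M [-0.12  0.33  0.01] t 8.6 gap 15.9
pos [704.5  77.8 248.7] F [ 0.3  0.6 -2.3] turn tot [-0.09  0.4   0.04] dist 16.5
[-0.05, 0.2, 0.02] [0.78, 0.28, -0.03]
[-0.05, 0.2, 0.02] [0.78, 0.28, -0.03]
```

```bash
python3 - <<'E'
from plan import *
from m import *; from h import *
from cell import camera,calibration
for n in("top","scene"):
    c=calibration(n);p,d=camera(n);P=pts(n,d,c);np.save(f"pics/P_{n}4.npy",P)
    cr=p[120:240,60:210] if n=="top" else p[20:180,150:320]
    cv2.imwrite(f"pics/{n}4c.png",cv2.resize(cr[:,:,::-1],None,fx=4 if n=="top" else 3.6,fy=4 if n=="top" else 3.6,interpolation=cv2.INTER_CUBIC))
    X=inl(P,(650,820,-60,230),(180,290));print(np.percentile(X[:,1],[.5,1,99,99.5]).round(1))
foot_now()
E
```

```text
[-11.3 -10.6 118.9 120.8]
[-16.6 -16.3 152.8 153.1]
foot [672.3  77.1 166.4] tilt 12.42 yaw 1.4 F [-0.02  0.17 -3.98] M [-0.07  0.31  0.  ] t 8.7 gap 15.7
```

View pics/top4c.png

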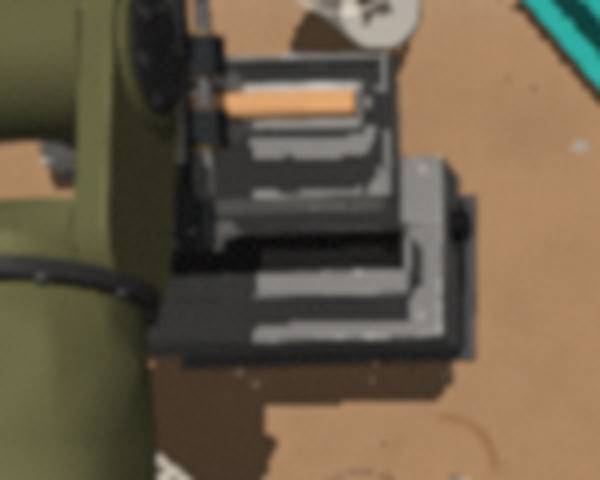

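View pics/scene4c.png

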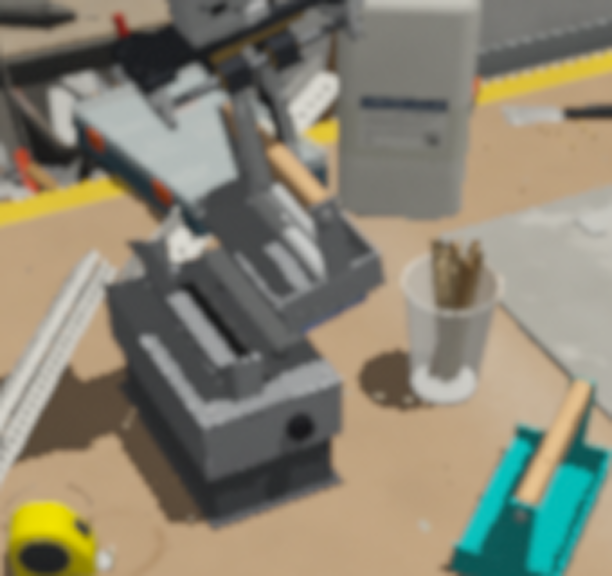

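Call:
{"name": "jog_arm", "arguments": {
  "turn": [
    [0,0,0],
    [0,0,0],
    [0,0,0],
    [0,0,0]
  ],
  "dp": [
    [0.3,0.3,0],
    [0.4,0.25,0.05],
    [0.4,0,0.1],
    [0,0,0]
  ],
  "gripper": [1,1,1,1]
}}

```text
clock: 9.2
eef_pos: [709.7, 83.8, 237.2]
eef_rot: [-0.001, 1.356, 0.023]
wrist_force: [-0.5, 0.7, -3.5]
finger_gap: 15.4
```

```bash
python3 - <<'E'
from plan import *
foot_now()
E
```

```text
foot [676.6  83.  154.7] tilt 12.31 yaw 1.4 F [-0.5   0.71 -3.52] M [-0.08  0.33  0.05] t 9.2 gap 15.4
```

Call:
{"name": "jog_arm", "arguments": {
  "turn": [
    [0,0,0],
    [0,0,0],
    [0,0,0],
    [0,0,0]
  ],
  "dp": [
    [0.2,0,-0.15],
    [0.2,0,-0.15],
    [0.2,0,-0.15],
    [0,0,0]
  ],
  "gripper": [1,1,1,1]
}}

```text
clock: 9.7
eef_pos: [706.4, 83.6, 230.0]
eef_rot: [-0.001, 1.356, 0.023]
wrist_force: [0.5, -0.5, -3.5]
finger_gap: 15.3
```

```bash
python3 - <<'E'
from plan import *
foot_now()
E
```

```text
foot [673.2  82.8 147.4] tilt 12.31 yaw 1.4 F [ 0.53 -0.53 -3.54] M [-0.03  0.31  0.  ] t 9.7 gap 15.3
```

Call:
{"name": "jog_arm", "arguments": {
  "turn": [
    [0,0,0],
    [0,0,0]
  ],
  "dp": [
    [0.15,0,-0.03],
    [0,0,0]
  ],
  "gripper": [1,1]
}}

```text
clock: 9.95
eef_pos: [706.6, 83.7, 229.3]
eef_rot: [-0.001, 1.354, 0.023]
wrist_force: [-1.6, -0.5, -2.0]
finger_gap: 15.1
```

Call:
{"name": "jog_arm", "arguments": {
  "turn": [
    [0,0,0],
    [0,0,0]
  ],
  "dp": [
    [0.15,0,-0.03],
    [0,0,0]
  ],
  "gripper": [1,1]
}}

```text
clock: 10.2
eef_pos: [706.8, 83.8, 228.7]
eef_rot: [-0.001, 1.353, 0.024]
wrist_force: [-3.0, 0.6, 1.6]
finger_gap: 15.8
```

```bash
python3 - <<'E'
from plan import *
foot_now()
E
```

```text
foot [673.8  83.  146.1] tilt 12.46 yaw 1.41 F [-2.98  0.57  1.64] M [-0.18  0.84 -0.02] t 10.2 gap 15.8
```

Call:
{"name": "jog_arm", "arguments": {
  "turn": [
    [0,0,0],
    [0,0,0],
    [0,0,0],
    [0,0,0]
  ],
  "dp": [
    [0.3,0,-0.05],
    [0.3,0,-0.05],
    [0.3,0,-0.05],
    [0,0,0]
  ],
  "gripper": [1,1,1,1]
}}

```text
clock: 10.7
eef_pos: [707.2, 83.8, 219.7]
eef_rot: [-0.001, 1.353, 0.023]
wrist_force: [-2.4, 0.5, 3.2]
finger_gap: 15.5
```

```bash
python3 - <<'E'
from plan import *
foot_now()
E
```

```text
foot [674.3  83.  137.1] tilt 12.48 yaw 1.41 F [-2.42  0.51  3.21] M [-0.24  1.05 -0.1 ] t 10.7 gap 15.5
```

Call:
{"name": "jog_arm", "arguments": {
  "turn": [
    [0,0,0],
    [0,0,0],
    [0,0,0]
  ],
  "dp": [
    [0.3,0,-0.06],
    [0.3,0,-0.06],
    [0,0,0]
  ],
  "gripper": [1,1,1]
}}

```text
clock: 11.08
eef_pos: [707.3, 83.8, 213.6]
eef_rot: [-0.001, 1.353, 0.023]
wrist_force: [-2.7, 0.8, 5.2]
finger_gap: 15.4
```

```bash
cat > look.py <<'E'
import sys
from plan import *
from m import *; from h import *
from cell import camera,calibration
k=sys.argv[1]
for n in sys.argv[2:]:
    c=calibration(n);p,d=camera(n);P=pts(n,d,c);np.save(f"pics/P_{n}{k}.npy",P)
    cr=p[120:240,60:210] if n=="top" else p[20:180,150:320]
    cv2.imwrite(f"pics/{n}{k}c.png",cv2.resize(cr[:,:,::-1],None,fx=4 if n=="top" else 3.6,fy=4 if n=="top" else 3.6,interpolation=cv2.INTER_CUBIC))
foot_now()
E
python3 look.py 5 top scene; python3 - <<'E'
from m import *
for n in("top","scene"):
    P=np.load(f"pics/P_{n}5.npy")
    # head/bar and tray heights at y -2..30
    X=inl(P,(600,800,-2,30),(60,300))
    for x in range(612,790,5):
        s=X[(X[:,0]>=x)&(X[:,0]<x+5)]
        if len(s): print(x,len(s),np.percentile(s[:,2],[5,50,95]).round(0),end="; ")
    print()
E
```

```text
foot [674.5  83.  131.2] tilt 12.51 yaw 1.41 F [-4.31  1.47  5.79] M [-0.29  1.3  -0.09] t 11.18 gap 15.5
612 19 [158. 163. 166.]; 617 5 [159. 160. 161.]; 642 9 [73. 78. 85.]; 647 23 [81. 86. 93.]; 652 29 [ 95. 100. 107.]; 657 30 [106. 116. 132.]; 662 38 [116. 130. 151.]; 667 35 [118. 147. 153.]; 672 15 [146. 149. 152.]; 677 17 [145. 148. 150.]; 682 20 [144. 148. 151.]; 687 19 [145. 147. 169.]; 692 44 [143. 237. 244.]; 697 46 [143. 239. 245.]; 702 42 [142. 241. 245.]; 707 35 [143. 157. 244.]; 712 6 [147. 159. 161.]; 727 3 [160. 177. 177.]; 732 7 [160. 163. 178.]; 737 10 [148. 156. 174.]; 742 12 [148. 150. 179.]; 747 42 [148. 179. 184.]; 752 15 [150. 155. 159.]; 757 1 [151. 151. 151.]; 
612 26 [114. 118. 160.]; 617 29 [116. 129. 159.]; 657 8 [103. 109. 112.]; 662 25 [111. 118. 133.]; 667 25 [114. 129. 147.]; 672 26 [115. 132. 149.]; 677 11 [114. 116. 148.]; 682 8 [114. 145. 147.]; 687 8 [115. 130. 146.]; 692 16 [116. 233. 238.]; 697 38 [115. 227. 240.]; 702 21 [115. 240. 243.]; 707 12 [114. 239. 242.]; 712 14 [143. 154. 158.]; 717 2 [157. 158. 158.]; 747 3 [173. 180. 180.]; 752 23 [158. 174. 180.]; 757 1 [152. 152. 152.];
```

View pics/scene5c.png

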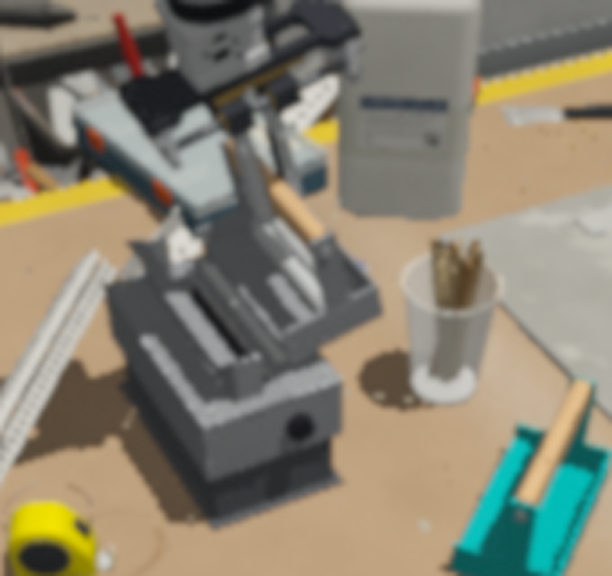

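```bash
cat >> plan.py <<'E'
def arc(foot0,foot1,tilt1,n,yaw=1.4):
    s=manip.read_state();f,t0=foot_now(s);p=s["eef_pos"];Rc=R.from_euler("xyz",s["eef_rot"])
    foot0=f if foot0 is None else foot0
    for i in range(1,n+1):
        a=i/n;fi=np.array(foot0)*(1-a)+np.array(foot1)*a
        q,Rn=tcp_for_foot(fi,yaw,t0+(tilt1-t0)*a)
        print((Rc.inv()*Rn).as_rotvec(degrees=True).round(2).tolist(),(Rc.inv().apply(q-p)/10).round(2).tolist(),q.round(0))
        p,Rc=q,Rn
E
python3 - <<'E'
from plan import *
arc(None,(672.5,82.5,131.5),26,6)
arc(None,(672,82.5,131.5),40,12)
E
```

```text
foot [674.5  83.  131.2] tilt 12.51 yaw 1.41 F [-4.31  1.47  5.79] M [-0.29  1.3  -0.09] t 11.18 gap 15.5
[0.01, -2.25, 0.01] [-0.2, -0.01, -0.32] [704.  84. 215.]
[0.0, -2.25, 0.0] [-0.2, -0.01, -0.32] [700.  83. 216.]
[0.0, -2.25, -0.0] [-0.21, -0.01, -0.32] [696.  83. 217.]
[0.0, -2.25, 0.0] [-0.21, -0.01, -0.32] [693.  83. 218.]
[-0.0, -2.25, 0.0] [-0.21, -0.01, -0.32] [689.  83. 219.]
[0.0, -2.25, -0.0] [-0.21, -0.01, -0.32] [685.  83. 220.]
foot [674.5  83.  131.2] tilt 12.51 yaw 1.41 F [-4.31  1.47  5.79] M [-0.29  1.3  -0.09] t 11.18 gap 15.5
[0.01, -2.29, 0.01] [-0.2, -0.01, -0.32] [704.  84. 215.]
[0.0, -2.29, -0.0] [-0.2, -0.0, -0.32] [700.  84. 216.]
[-0.0, -2.29, 0.0] [-0.2, -0.0, -0.32] [697.  83. 217.]
[0.0, -2.29, -0.0] [-0.2, -0.0, -0.32] [693.  83. 218.]
[0.0, -2.29, 0.0] [-0.2, -0.0, -0.32] [689.  83. 219.]
[-0.0, -2.29, -0.0] [-0.2, -0.0, -0.32] [686.  83. 219.]
[0.0, -2.29, 0.0] [-0.21, -0.0, -0.32] [682.  83. 220.]
[0.0, -2.29, -0.0] [-0.21, -0.0, -0.31] [678.  83. 220.]
[0.0, -2.29, 0.0] [-0.21, -0.0, -0.31] [674.  83. 220.]
[0.0, -2.29, 0.0] [-0.21, -0.0, -0.31] [671.  83. 220.]
[0.0, -2.29, -0.0] [-0.21, -0.0, -0.31] [667.  82. 220.]
[0.0, -2.29, 0.0] [-0.21, -0.0, -0.31] [663.  82. 220.]
```

Slow tip about the foot edge; 3 rows first to verify tracking.

Call:
{"name": "jog_arm", "arguments": {
  "turn": [
    [0,-2.2,0],
    [0,-2.2,0],
    [0,0,0]
  ],
  "dp": [
    [-0.2,0,-0.32],
    [-0.2,0,-0.32],
    [0,0,0]
  ],
  "gripper": [1,1,1]
}}

```text
clock: 11.55
eef_pos: [700.7, 83.6, 217.0]
eef_rot: [-0.001, 1.271, 0.024]
wrist_force: [-2.5, 0.1, 5.6]
finger_gap: 15.6
```

```bash
python3 - <<'E'
from plan import *
arc(None,(672.5,82.5,131.5),40,10)
E
```

```text
foot [674.6  83.  131.9] tilt 17.15 yaw 1.41 F [-2.52  0.06  5.63] M [-0.32  0.95 -0.08] t 11.55 gap 15.6
[0.01, -2.28, 0.01] [-0.2, -0.01, -0.32] [697.  83. 218.]
[-0.0, -2.28, 0.0] [-0.2, -0.0, -0.32] [693.  83. 219.]
[0.0, -2.28, 0.0] [-0.2, -0.0, -0.32] [690.  83. 219.]
[0.0, -2.28, 0.0] [-0.2, -0.0, -0.32] [686.  83. 220.]
[-0.0, -2.28, 0.0] [-0.2, -0.0, -0.32] [682.  83. 220.]
[0.0, -2.28, -0.0] [-0.2, -0.0, -0.32] [679.  83. 221.]
[0.0, -2.28, 0.0] [-0.2, -0.0, -0.32] [675.  83. 221.]
[-0.0, -2.28, 0.0] [-0.2, -0.0, -0.32] [671.  83. 221.]
[0.0, -2.28, -0.0] [-0.2, -0.0, -0.32] [667.  82. 220.]
[0.0, -2.28, 0.0] [-0.2, -0.0, -0.32] [663.  82. 220.]
```

Call:
{"name": "jog_arm", "arguments": {
  "turn": [
    [0,-2.2,0],
    [0,-2.2,0],
    [0,-2.2,0],
    [0,-2.2,0],
    [0,0,0]
  ],
  "dp": [
    [-0.17,0,-0.34],
    [-0.17,0,-0.34],
    [-0.17,0,-0.34],
    [-0.17,0,-0.34],
    [0,0,0]
  ],
  "gripper": [1,1,1,1,1]
}}

```text
clock: 12.18
eef_pos: [687.0, 83.2, 220.2]
eef_rot: [0.0, 1.113, 0.025]
wrist_force: [-3.4, 1.5, 5.6]
finger_gap: 15.6
```

```bash
python3 - <<'E'
from plan import *
arc(None,(672.5,82.5,131.5),41,7)
E
```

```text
foot [674.7  83.  132. ] tilt 26.23 yaw 1.4 F [-3.43  1.49  5.65] M [-0.21  0.95 -0.13] t 12.18 gap 15.6
[-0.0, -2.11, -0.0] [-0.19, -0.01, -0.31] [683.  83. 220.]
[0.0, -2.11, -0.0] [-0.19, -0.01, -0.31] [680.  83. 221.]
[0.0, -2.11, 0.0] [-0.19, -0.01, -0.31] [676.  83. 221.]
[-0.0, -2.11, -0.0] [-0.19, -0.01, -0.3] [673.  83. 221.]
[0.0, -2.11, 0.0] [-0.19, -0.01, -0.3] [669.  83. 221.]
[0.0, -2.11, -0.0] [-0.19, -0.01, -0.3] [666.  82. 220.]
[-0.0, -2.11, 0.0] [-0.19, -0.01, -0.3] [662.  82. 220.]
```

Call:
{"name": "jog_arm", "arguments": {
  "turn": [
    [0,-2.2,0],
    [0,-2.2,0],
    [0,-2.2,0],
    [0,-2.2,0],
    [0,-2.2,0],
    [0,-2.2,0],
    [0,0,0]
  ],
  "dp": [
    [-0.18,0,-0.34],
    [-0.18,0,-0.34],
    [-0.18,0,-0.34],
    [-0.18,0,-0.34],
    [-0.18,0,-0.34],
    [-0.18,0,-0.33],
    [0,0,0]
  ],
  "gripper": [1,1,1,1,1,1,1]
}}

```text
clock: 13.05
eef_pos: [667.1, 82.6, 221.2]
eef_rot: [-0.0, 0.878, 0.024]
wrist_force: [-4.4, -0.4, 6.6]
finger_gap: 15.7
```

```bash
python3 look.py 6 top scene
```

```text
foot [676.   82.8 132.9] tilt 39.69 yaw 1.37 F [-4.39  0.99  5.75] M [-0.24  0.65 -0.04] t 13.15 gap 15.8
```

View pics/scene6c.png

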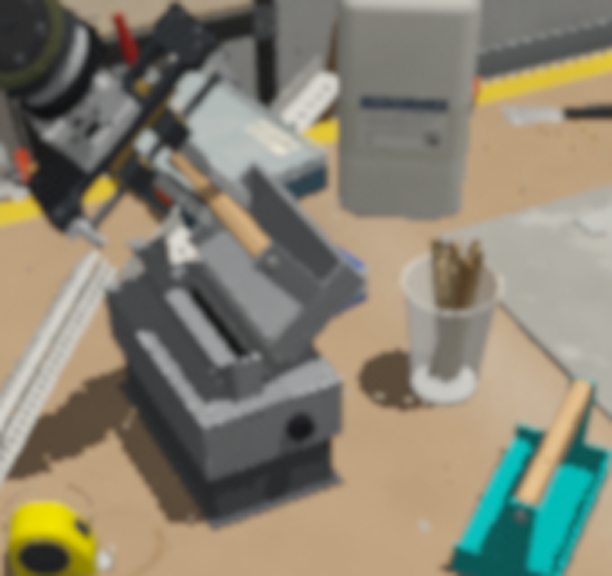

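View pics/top6c.png

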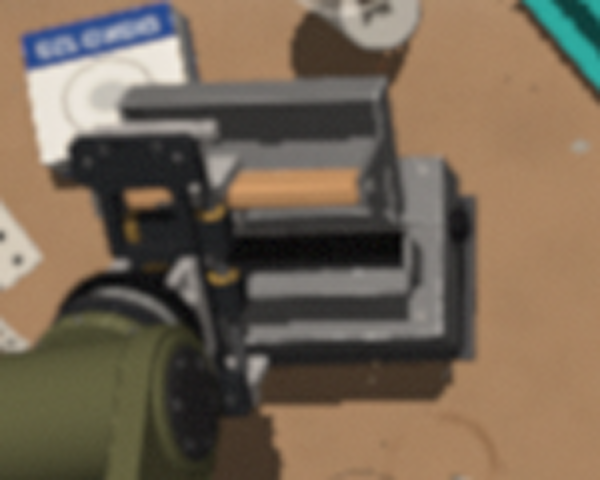

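Call:
{"name": "jog_arm", "arguments": {
  "turn": [
    [0,-2,0],
    [0,0,0],
    [0,0,0],
    [0,0,0]
  ],
  "dp": [
    [-0.1,0,-0.4],
    [0,0,0],
    [0,0,0],
    [0,0,0]
  ],
  "gripper": [1,1,1,1]
}}

```text
clock: 13.65
eef_pos: [666.6, 82.4, 221.8]
eef_rot: [-0.001, 0.841, 0.023]
wrist_force: [-4.0, 0.1, 5.9]
finger_gap: 15.8
```

```bash
python3 look.py 7 top scene; python3 - <<'E'
from m import *
for n in("top","scene"):
    P=np.load(f"pics/P_{n}7.npy")
    X=inl(P,(600,800,0,45),(-5,300))
    for x in range(607,790,5):
        s=X[(X[:,0]>=x)&(X[:,0]<x+5)]
        if len(s): print(x,len(s),np.percentile(s[:,2],[5,50,95]).round(0),end="; ")
    print()
E
```

```text
foot [678.5  82.6 133.7] tilt 41.81 yaw 1.38 F [-5.08  0.39  7.31] M [-0.14  0.52 -0.01] t 13.75 gap 15.6
607 52 [116. 161. 165.]; 612 26 [159. 163. 164.]; 617 7 [159. 161. 161.]; 637 14 [ 79.  82. 241.]; 642 76 [ 78. 238. 245.]; 647 83 [ 14. 102. 249.]; 652 81 [  0. 108. 248.]; 657 58 [110. 118. 244.]; 662 86 [116. 147. 238.]; 667 10 [128. 150. 195.]; 672 6 [123. 151. 152.]; 677 3 [154. 155. 156.]; 682 1 [157. 157. 157.]; 687 20 [154. 159. 162.]; 692 25 [127. 161. 163.]; 697 24 [158. 162. 166.]; 702 28 [133. 165. 168.]; 707 26 [163. 168. 171.]; 712 34 [167. 172. 177.]; 717 66 [173. 181. 218.]; 722 47 [178. 183. 215.]; 727 22 [180. 208. 211.]; 732 19 [200. 203. 206.]; 737 29 [  1. 196. 199.]; 742 23 [ -2.   3. 193.]; 747 17 [-4. -2.  3.]; 752 20 [-3. -0.  3.]; 757 15 [-4. -0.  4.]; 762 22 [-3. -1.  2.]; 767 14 [-5.  1.  3.]; 772 24 [-4.  0.  3.]; 777 16 [-3.  1.  4.]; 782 22 [-2. -0.  2.]; 787 17 [-4. -1.  3.]; 
607 32 [113. 138. 161.]; 612 40 [114. 122. 160.]; 617 31 [115. 129. 160.]; 642 20 [234. 238. 240.]; 647 24 [240. 242. 244.]; 652 16 [244. 245. 247.]; 657 14 [104. 110. 243.]; 662 52 [111. 128. 236.]; 667 36 [114. 134. 148.]; 672 21 [113. 146. 149.]; 677 19 [115. 149. 153.]; 682 16 [115. 152. 155.]; 687 14 [115. 155. 159.]; 692 14 [115. 155. 158.]; 697 5 [114. 116. 149.]; 702 6 [114. 115. 117.]; 707 6 [114. 115. 116.]; 717 8 [172. 175. 213.]; 722 29 [ -3. 211. 214.]; 727 15 [ -3. 179. 209.]; 732 18 [ -4.  91. 189.]; 737 10 [ -5.  -3. 197.]; 742 14 [ -4.  -3. 193.]; 747 10 [-5. -2. -0.]; 752 11 [-4. -3. -1.]; 757 15 [-5. -3. -2.]; 762 11 [-4. -3. -1.]; 767 13 [-4. -4. -1.]; 772 12 [-4. -3. -2.]; 777 9 [-4. -3. -1.]; 782 13 [-4. -3. -1.]; 787 10 [-4. -2. -0.];
```

View pics/top7c.png

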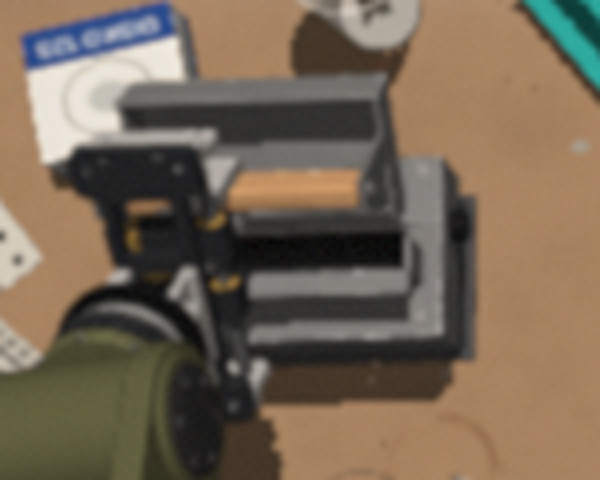

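Call:
{"name": "jog_arm", "arguments": {
  "turn": [
    [0,0,0],
    [0,0,0],
    [0,0,0],
    [0,0,0],
    [0,0,0],
    [0,0,0],
    [0,0,0],
    [0,0,0]
  ],
  "dp": [
    [-0.3,0,0.27],
    [-0.4,0,0.35],
    [-0.5,0,0.45],
    [-0.7,0,0.62],
    [-0.9,0,0.8],
    [-0.9,0,0.8],
    [-0.9,0,0.8],
    [-0.5,0,0.5]
  ],
  "gripper": [1,1,1,1,1,1,1,1]
}}

```text
clock: 14.75
eef_pos: [667.5, 82.1, 293.3]
eef_rot: [-0.001, 0.846, 0.022]
wrist_force: [0.3, -0.5, -3.1]
finger_gap: 15.8
```

```bash
python3 look.py 8 scene; python3 - <<'E'
from plan import *
arc(None,(660,75,205),0,9)
E
```

```text
foot [679.2  82.4 206. ] tilt 41.57 yaw 1.33 F [-0.29 -0.31 -0.29] M [-0.06  0.65 -0.06] t 14.8 gap 15.3
foot [679.2  82.4 206. ] tilt 41.57 yaw 1.33 F [-0.29 -0.31 -0.29] M [-0.06  0.65 -0.06] t 14.8 gap 15.3
[-0.06, 4.62, 0.08] [0.29, -0.08, 0.41] [673.  81. 295.]
[0.0, 4.62, 0.0] [0.31, -0.08, 0.4] [678.  81. 295.]
[0.0, 4.62, 0.0] [0.32, -0.08, 0.39] [683.  80. 294.]
[-0.0, 4.62, -0.0] [0.34, -0.08, 0.38] [688.  80. 293.]
[-0.0, 4.62, 0.0] [0.35, -0.08, 0.37] [693.  79. 291.]
[-0.0, 4.62, 0.0] [0.37, -0.08, 0.37] [697.  78. 289.]
[0.0, 4.62, -0.0] [0.39, -0.08, 0.37] [702.  78. 286.]
[-0.0, 4.62, 0.0] [0.4, -0.08, 0.36] [706.  77. 282.]
[-0.0, 4.62, -0.0] [0.42, -0.08, 0.36] [710.  76. 279.]
```

View pics/scene8c.png

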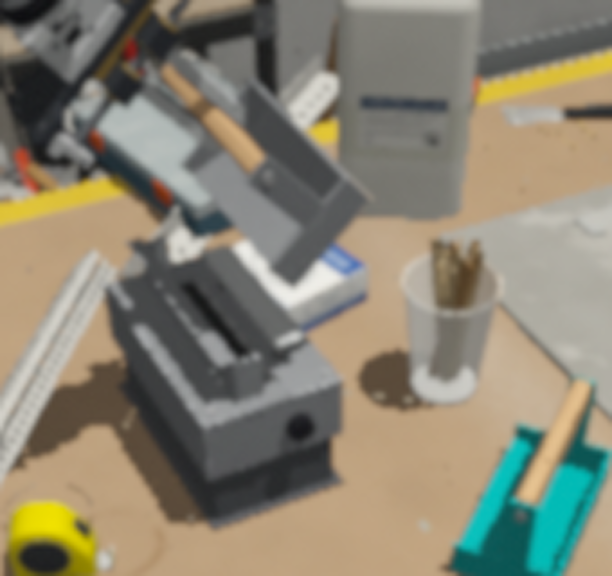

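Call:
{"name": "jog_arm", "arguments": {
  "turn": [
    [0,4,0],
    [0,5.2,0],
    [0,5.2,0],
    [0,5.2,0],
    [0,5.2,0],
    [0,5.2,0],
    [0,5.2,0],
    [0,5.2,0]
  ],
  "dp": [
    [0,-1,0],
    [0,-2.0,0],
    [0,-2.8,0],
    [0,-3.2,0],
    [0,-3.2,0],
    [0,-3.2,0],
    [0,-3.2,0],
    [0,-2.5,0]
  ],
  "gripper": [1,1,1,1,1,1,1,1]
}}

```text
clock: 15.8
eef_pos: [672.0, -133.4, 294.1]
eef_rot: [2.453, 1.569, 2.48]
wrist_force: [-1.3, 1.1, -3.0]
finger_gap: 15.5
```

```bash
python3 - <<'E'
from plan import *
foot_now(); plan(np.array([655,-150,120.]),tool(1.4),6)
E
```

```text
foot [ 621.9 -134.6  220.6] tilt -0.07 yaw 1.53 F [-1.28  1.11 -3.04] M [-0.05  0.03  0.01] t 15.8 gap 15.5
pos [ 672.  -133.4  294.1] F [-1.3  1.1 -3. ] turn tot [ 0.13 -0.07 -0.06] dist 175.7
[0.02, -0.01, -0.01] [2.9, -0.27, -0.29]
[0.02, -0.01, -0.01] [2.9, -0.27, -0.29]
[0.02, -0.01, -0.01] [2.9, -0.27, -0.29]
[0.02, -0.01, -0.01] [2.9, -0.27, -0.29]
[0.02, -0.01, -0.01] [2.9, -0.27, -0.29]
[0.02, -0.01, -0.01] [2.9, -0.27, -0.29]
```

Call:
{"name": "jog_arm", "arguments": {
  "turn": [
    [0,0,0],
    [0,0,0],
    [0,0,0],
    [0,0,0],
    [0,0,0],
    [0,0,0],
    [0,0,0],
    [0,0,0]
  ],
  "dp": [
    [1.5,-0.3,-0.3],
    [3.0,-0.4,-0.4],
    [3.5,-0.3,-0.3],
    [3.5,-0.2,-0.3],
    [3.0,0,-0.2],
    [2.5,0,0],
    [1.5,0,0],
    [0,0,0]
  ],
  "gripper": [1,1,1,1,1,1,1,1]
}}

```text
clock: 16.8
eef_pos: [654.8, -142.5, 97.6]
eef_rot: [0.451, 1.566, 0.479]
wrist_force: [0.2, 0.1, -2.1]
finger_gap: 15.6
```

```bash
python3 - <<'E'
from plan import *
from m import *;from h import *
from cell import camera,calibration
foot_now()
n="scene";c=calibration(n);p,d=camera(n);P=pts(n,d,c)
cv2.imwrite("pics/s9.png",cv2.resize(p[60:260,150:350,::-1],None,fx=3,fy=3,interpolation=cv2.INTER_CUBIC))
X=inl(P,(580,740,-260,-40),(8,300));print(np.percentile(X[:,:2],[1,99],axis=0).round())
E
```

```text
foot [ 605.2 -143.8   23.8] tilt 0.25 yaw 1.58 F [ 0.21  0.09 -2.07] M [-0.04  0.03  0.02] t 16.8 gap 15.6
[[ 583. -236.]
 [ 736.  -69.]]
```

View pics/s9.png

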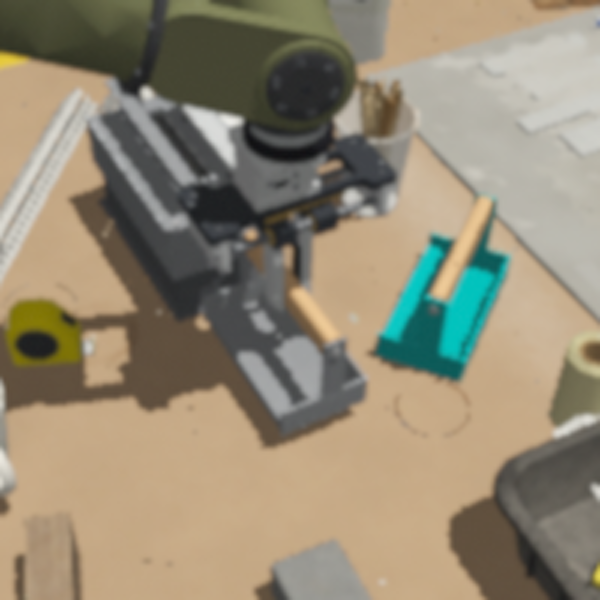

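Call:
{"name": "jog_arm", "arguments": {
  "turn": [
    [0,0,0],
    [0,0,0],
    [0,0,0],
    [0,0,0],
    [0,0,0]
  ],
  "dp": [
    [0.9,-0.3,0],
    [0.7,-0.2,0],
    [0.4,0,0],
    [0.15,0,0],
    [0,0,0]
  ],
  "gripper": [1,1,1,1,1]
}}

```text
clock: 17.48
eef_pos: [656.6, -148.3, 78.0]
eef_rot: [0.059, 1.561, 0.086]
wrist_force: [-0.5, -0.2, -2.0]
finger_gap: 15.5
```

```bash
python3 - <<'E'
from plan import *
foot_now()
E
```

```text
foot [ 607.4 -149.6    3.9] tilt 0.56 yaw 1.57 F [-0.46 -0.25 -2.02] M [-0.06  0.11  0.03] t 17.48 gap 15.5
```

Call:
{"name": "jog_arm", "arguments": {
  "turn": [
    [0,0.5,0],
    [0,0,0],
    [0,0,0],
    [0,0,0]
  ],
  "dp": [
    [0.15,0,0],
    [0.15,0,0],
    [0.1,0,0],
    [0,0,0]
  ],
  "gripper": [1,1,1,1]
}}

```text
clock: 17.98
eef_pos: [656.9, -148.2, 74.2]
eef_rot: [0.262, 1.57, 0.29]
wrist_force: [-0.8, 0.1, -1.4]
finger_gap: 15.4
```

```bash
python3 - <<'E'
from plan import *
foot_now()
E
```

```text
foot [ 6.070e+02 -1.496e+02  5.000e-01] tilt 0.06 yaw 1.58 F [-0.84  0.13 -1.37] M [-0.15  0.14  0.03] t 17.98 gap 15.4
```

Touching down; release.

Call:
{"name": "jog_arm", "arguments": {
  "turn": [
    [0,0,0],
    [0,0,0],
    [0,0,0],
    [0,0,0],
    [0,0,0],
    [0,0,0],
    [0,0,0],
    [0,0,0]
  ],
  "dp": [
    [0.05,0,0],
    [0,0,0],
    [0,0,0],
    [0,0,0],
    [0,0,0],
    [0,0,0],
    [0,0,0],
    [0,0,0]
  ],
  "gripper": [1,0.7,0.6,0.5,0.4,0.4,0.4,0.4]
}}

```text
clock: 18.98
eef_pos: [657.4, -148.5, 74.7]
eef_rot: [-0.08, 1.568, -0.053]
wrist_force: [0.7, -0.5, 0.1]
finger_gap: 56.7
```

Call:
{"name": "jog_arm", "arguments": {
  "turn": [
    [0,0,0],
    [0,0,0],
    [0,0,0],
    [0,0,0],
    [0,0,0],
    [0,0,0],
    [0,0,0],
    [0,0,0]
  ],
  "dp": [
    [-1.0,0,0],
    [-2.5,0,0],
    [-4,0,0],
    [-4,0,0],
    [-4,0,0],
    [-3,0,-3],
    [0,-2,-5],
    [0,-2,-5]
  ],
  "gripper": [0.4,0.4,0.4,0.4,0.4,0.4,0.4,0.4]
}}

```text
clock: 19.98
eef_pos: [526.2, -191.5, 269.7]
eef_rot: [-0.275, 1.564, -0.245]
wrist_force: [0.3, -0.1, 1.3]
finger_gap: 56.6
```

Call:
{"name": "jog_arm", "arguments": {
  "turn": [
    [0,0,0],
    [0,0,0],
    [0,0,0],
    [0,0,0]
  ],
  "dp": [
    [0,-3,-5],
    [0,-3,-5],
    [0,-2,-3],
    [0,0,0]
  ],
  "gripper": [0.4,0.4,0.4,0.4]
}}

```text
clock: 20.48
eef_pos: [392.2, -278.2, 273.3]
eef_rot: [-0.497, 1.558, -0.469]
wrist_force: [0.1, 0.1, 0.4]
finger_gap: 56.5
```

```bash
python3 - <<'E'
from plan import *
from m import *;from h import *
from cell import camera,calibration
foot_now()
for n in("top","scene"):
    c=calibration(n);p,d=camera(n);P=pts(n,d,c)
    cv2.imwrite(f"pics/{n}10.png",p[:,:,::-1])
    cr=p[130:240,60:290] if n=="top" else p[60:240,160:330]
    cv2.imwrite(f"pics/{n}10c.png",cv2.resize(cr[:,:,::-1],None,fx=3.3,fy=3.3,interpolation=cv2.INTER_CUBIC))
    for nm,b,z in(("handle",(600,740,-260,-60),(94,112)),("bar",(662,687,-40,230),(125,156)),("slot",(622,654,0,150),(-5,125)),("floor",(615,640,-200,-100),(-5,60))):
        X=inl(P,b,z)
        if len(X)>9:print(n,nm,len(X),X.mean(0).round(1),np.percentile(X[:,2],[2,50,98]).round(1))
E
```

```text
foot [ 343.  -280.   199.2] tilt 0.63 yaw 1.63 F [0.14 0.11 0.45] M [-0.08  0.05 -0.04] t 20.48 gap 56.5
top handle 364 [ 653.8 -150.7  102.6] [ 96.2 102.7 107.5]
top bar 468 [674.3  78.7 146.3] [142.1 146.4 151.7]
top slot 510 [640.   77.1 111.7] [107.3 111.8 115.6]
top floor 240 [ 627.4 -150.5   11.4] [ 5.6 11.2 17.7]
scene handle 290 [ 656.3 -163.8  100.1] [ 94.8 100.6 103.5]
scene bar 242 [674.4  71.4 143.4] [139.4 143.3 147.8]
scene slot 75 [648.2  94.4 108.6] [106.4 108.5 111.2]
scene floor 185 [ 627.3 -150.4   10.4] [ 5.5 10.7 15. ]
```

View pics/top10.png

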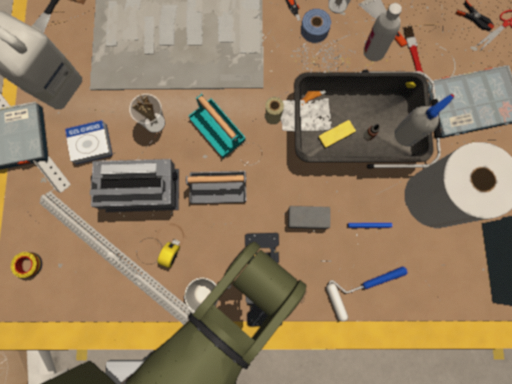

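View pics/scene10c.png

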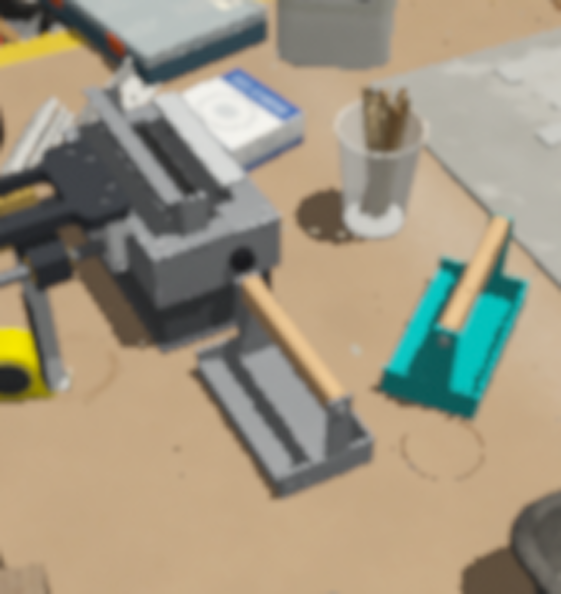

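View pics/top10c.png

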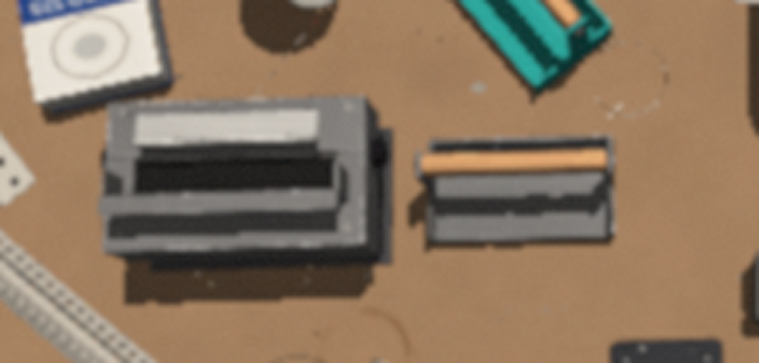

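The tray stands empty beside the box, at top-view (217,187). The bar is up at 146 mm, the flap is shut at 112 mm as it was at the start, and the other loose things are in place.

```bash
python3 -c "
from cell import order;print(order.sign_off())"
```

```text
the job is handed in; nothing more can be done
None
```

I emptied both offcuts into the slotted box. I gripped the grey tray by its handle, lined it up with the box and pressed the bar about 14 mm (the stop is at 22 mm). Then I tipped it to about 42° on its foot edge. After that I let the bar come up, set the tray upright beside the box at about x 655, y −150 mm and let go. It took about 20.5 s.

**Last checks**
- **Bar:** it read 146 mm high, the same as before pressing.
- **Flap:** it read 112 mm, shut and level as at the start.
- **Tray:** it is empty and level, with the top of the handle at about 103 mm.
- **Other loose things:** everything in view is where it was. The oak block and part of the mug were hidden behind the arm in the final top picture, but the arm never went near them.
- **Forces:** the readings I took stayed below about 10 N.

**Not certain**
- **Offcuts in the box:** I did not see them inside. I judge they are there because the tray was empty, none lay on the box or table in the pictures, and the flap shut fully.
- **Camera positions:** the top and scene cameras disagreed by about 3–5 mm in y throughout, so I lined the tray up against the box within the same picture.

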